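# Sort the barware back into the drawer trays

### The arm

A 7-joint arm with a two-finger parallel gripper is mounted at the origin on the work surface. World frame = base frame: x ahead of the robot, y to its left, z up, the work surface at z = 0. Lengths are in m, angles in rad, forces in N, time in s.
With the tool pointing down it reaches from about 0.4 to 0.85 m from the base axis. Payload 4.5 kg.
Tool frame: the origin (TCP) lies between the finger pads; the fingertips stand r.tip_reach ahead of it and the grasp point (between the pads) lies 11 mm behind it (r.tip_reach is the distance from the TCP to the fingertips, in m); z points along the fingers, y is the line along which they close (so a half turn about z gives the same grasp; the last joint's range is limited). The gripper opens to 88 mm and grips with 3 to 60 N. Pads are 18 mm wide; open, the fingers measure 123 mm over their backs; the gripper's body (75 mm by 187 mm) begins 45 mm behind the grasp point.
Start: joints at [-1.067, 0.689, -0.195, 1.565, 0.157, 0.902, -0.215], TCP at [0.283, 0.557, 0.247] pointing down, gripper open.
Joint ranges: [-3.01, 3.01], [-0.46, 2.08], [-1.47, 1.51], [0.13, 2.56], [-1, 4.14], [0.04, 2.09], [-2.66, 2.66]. Speed limits (rad/s): [2.57, 2.57, 3.14, 3.14, 3.14, 3.14, 3.14].

### API

Orientations are given as a unit quaternion [x, y, z, w].
In Python, from plant import r, vision, workorder gives the robot as it stands.
- The arm moves only by the tool drive_tool, never from a script. Its argument "targets" is a list of rows, each an object of numbers: "tx", "ty", "tz": the shift along the world's x, y, z in units of 0.03 m (1.0 is 0.03 m); "wx", "wy", "wz": the turn, a rotation vector about the world's x, y, z in units of 60 degrees (1.0 is 60 degrees); "claw": the opening, from -1 (shut) to 1 (fully open). A call has exactly 8 rows; each row shifts and turns the commanded pose from where the row before left it; what a row does not reach is not made up. A row lasts 1/10 s, in which the tool goes at most 50 mm and 8.59 degrees, less where a joint would pass 70% of its speed; a pose out of reach is approached as far as the arm can. A call with a number of a shift or a turn outside -1 to 1 is refused whole. A call with a gripper value outside its range is refused whole. The fingers move at their own pace and stop on an object; "force" is the grip in N (left out, the last holds). Time passes only in rows, so rows that do not move let the fingers close, or fill a call up. It gives the time, the measured TCP pose, the force, the opening and the grip force at its end, in the units of the state.
- r.get_state(): the state, without advancing time (a new reading comes with each control period).
- vision.snapshot(name): name is "scene" or "top" or "wrist"; returns a dict with "image" (420x560x3 uint8, blue, green, red), "range_z" (420x560 float32, m along the optical axis (not along the pixel's ray), 0 where there is no reading), "K" (3x3 intrinsics, pixels), "cam_to_world" (4x4, takes a point from camera to world coordinates). Camera axes: x right, y up, looking along -z (the intrinsics and any distortion apply to the point x, -y, -z); pixel columns grow to the right and rows downward; lengths in m; the calibration is good to about 2 mm. A picture is of the moment at which its call begins.
- workorder.finish_job(): hands the job in; it is judged then, once.
The state is a dict: "clock": time; "q": joint angles; "qd": joint speeds; "joint_torque": joint torques, N m; "tool_pos": TCP position; "eef_rot": TCP orientation; "contact_force": force on the tool from outside, world axes, zero at the start; "moment": the same for the moment, N m; "opening": opening from 0.0 (shut) to 1.0 (fully open); "finger_force": force on a finger pad.
Only numpy, scipy, OpenCV 4.12 (cv2) and the standard library are available. Lean on these libraries where they do the work, as an engineer would, in place of code of your own. Each camera call takes 0.05 s, during which the arm holds its last target. There are 200 camera calls.

### The job

Sort the barware on the sideboard into the trays lifted out of the drawer: lay the corkscrew flat in the wider bay of the two-bay tool tray and the bottle opener flat in its narrower bay, stand the jigger upright in the square tray, and stand both tumblers upright side by side on the round tray. Set the tumblers down gently without tipping them, and leave the salt shaker and the candle cup where they are.

Things in the scene. Friction and masses are not known exactly. Their poses are not given: they have to be found in the camera images.
- corkscrew: T-shaped corkscrew lying flat, 88 long, 70 wide, 14 high, about 70 g, rests on the surface. Origin: on the underside, below the middle of the square steel shank (12 wide along y, 14 high), which is the place to grip it; the free shank runs from x = -16 to x = +17. The dark wooden cross handle (16 thick, 70 long along y) is centred at x = -24; the steel worm points to +x and ends at x = +56. z up.
- opener: bottle opener lying flat, 105 long, about 70 g: dark wooden bar handle 70 long (x = -45 to +25), 18 wide along y, 14 high, with an open steel wire loop 37 wide along y from x = +25 to +60, 4 above the surface. Origin: on the underside of the handle, near the balance point, the place to grip it. z up.
- jigger: steel double-cup spirit measure standing upright, 85 tall, about 120 g: lower cup 37 across at the foot, waist 19 across at height 34 to 38, upper cup 35 across at height 49 widening to 39 at the rim, open at the top. Grip the upper cup. Origin: centre of its underside, z up; the yaw means nothing.
- tumbler_a: drinking tumbler of clear ribbed glass, open at the top, 80 tall, 54 across at the base widening to 62 at the rim, about 180 g, standing upright, identical to the other tumbler. Origin: centre of its underside, z up; the yaw means nothing.
- tumbler_b: drinking tumbler of clear ribbed glass, open at the top, 80 tall, 54 across at the base widening to 62 at the rim, about 180 g, standing upright, identical to the other tumbler. Origin: centre of its underside, z up; the yaw means nothing.
- tool_tray: fixed light-wood tray, 138 (x) by 186 (y), 18 high, floor 4 thick, walls and one divider 5 thick and as high as the walls. The divider runs along x at y = -13.5 and leaves two bays, each 128 long along x: the wider, 99 across, centred at y = +38.5 (for the corkscrew), and the narrower, 72 across, centred at y = -52 (for the opener). Either thing may lie either way round. Origin: centre of the underside, z up, on the sideboard top (z = 0).
- square_tray: fixed light-wood square tray, 120 by 120, 22 high, walls and floor 5 thick, one open bay of 110 by 110, for the jigger. Origin: centre of the underside, z up, on the sideboard top.
- round_tray: fixed round dark-wood serving tray lined with cork, 183 across, inner floor 171 across and 5 above the sideboard top, rim 12 high, with room for both tumblers side by side. Origin: centre of the underside, z up; the yaw means nothing.
- salt: white salt shaker with a steel cap, 36 across, 62 tall; leave it alone. Origin: centre of its underside.
- candle_cup: terracotta cup with a candle in it, 56 across, 34 tall; leave it alone. Origin: centre of its underside.

How it is judged:
At the end, for the whole second after the job is handed in: Corkscrew flat in the wide bay, opener flat in the narrow bay, jigger upright in the square tray, tumblers upright on the round tray within 63 mm of its centre: all within 0.12 rad and 6 mm of the tray floor, released, at rest (0.03 m/s); salt and candle cup moved under 30 mm (x of corkscrew in the frame of tool_tray between -0.062 and 0.062 m and y of corkscrew in the frame of tool_tray between 0 and 0.085 m and z of corkscrew in the frame of tool_tray between 0 and 0.01 m and angle between each of corkscrew, opener, jigger, tumbler_a, tumbler_b's own z axis and vertical below 0.12 rad and x of opener in the frame of tool_tray between -0.062 and 0.062 m and y of opener in the frame of tool_tray between -0.084 and -0.02 m and z of opener in the frame of tool_tray between 0 and 0.01 m and x of jigger in the frame of square_tray between -0.04 and 0.04 m and y of jigger in the frame of square_tray between -0.04 and 0.04 m and z of jigger in the frame of square_tray between 0 and 0.01 m and horizontal distance between each of tumbler_a, tumbler_b and round_tray below 0.063 m and z of tumbler_a in the frame of round_tray between 0 and 0.01 m and z of tumbler_b in the frame of round_tray between 0 and 0.01 m and linear speed of each of corkscrew, opener, jigger, tumbler_a, tumbler_b below 0.03 m/s and distance of each of salt, candle_cup from where it was at the start of the episode below 0.03 m); the robot touches nothing.
It fails at once if salt was shoved or tipped (distance of salt from where it was at the start of the episode above 0.03 m or angle between salt's own z axis and vertical above 0.5 rad).
It fails at once if candle cup was shoved or tipped (distance of candle_cup from where it was at the start of the episode above 0.03 m or angle between candle_cup's own z axis and vertical above 0.5 rad).
It fails at once if a tumbler was tipped over (angle between any of tumbler_a, tumbler_b's own z axis and vertical above 0.8 rad).
It fails at once if a tumbler was dropped or slammed onto the round tray instead of being set down ((horizontal distance between tumbler_a and round_tray below 0.08 m and z of tumbler_a in the frame of round_tray below 0.025 m and linear speed of tumbler_a above 0.5 m/s) or (horizontal distance between tumbler_b and round_tray below 0.08 m and z of tumbler_b in the frame of round_tray below 0.025 m and linear speed of tumbler_b above 0.5 m/s)).
It also fails if it takes over 128 s, if anything falls off the work surface, if the arm or the gripper's body presses on something with over 40 N, if the wrist force passes 120 N, or if a joint passes its speed limit or range.

## Working session

There is one attempt and no reset: what is moved stays moved. The work goes in short steps, Python scripts to look and compute and a tool call to move; the robot and the scene stay as the last step left them, time stands still between calls to the robot, and variables do not carry over. Pictures are saved under pics/ and viewed, at most 14 in all, crops included, and the job is handed in when it is done.

Besides the shell and the picture viewer there is one more tool, called as a command line: name --argument value ..., lists and objects as JSON in quotes. drive_tool: Moves the arm, as the interface text tells. Its arguments: {"type":"object","properties":{"targets":{"type":"array","items":{"type":"object","properties":{"tx":{"type":"number"},"ty":{"type":"number"},"tz":{"type":"number"},"wx":{"type":"number"},"wy":{"type":"number"},"wz":{"type":"number"},"claw":{"type":"number"}}}},"force":{"type":"number"}},"required":["targets"]}

```bash
mkdir -p pics; ls
python3 - <<'E'
from plant import r, vision, workorder
import cv2,numpy as np
print(r.get_state(), r.tip_reach)
for n in("top","scene"):
    s=vision.snapshot(n); cv2.imwrite(f"pics/{n}0.png",s["image"]); np.savez(f"{n}0.npz",**s); print(s["K"],s["cam_to_world"])
E
```

```text
pics
{'clock': 0.0, 'q': array([-1.06718824,  0.68993179, -0.19449889,  1.56633935,  0.15734823,
        0.90248727, -0.21509626]), 'qd': array([ 0.00045229, -0.00053527, -0.00079557, -0.00048496,  0.00040505,
        0.0013446 , -0.00051606]), 'joint_torque': array([-1.25149018e-04, -5.27590442e+01, -1.26701698e+00, -1.53437376e+01,
       -5.26601414e-02,  6.46327069e-03,  1.60459613e-04]), 'tool_pos': array([0.28273351, 0.55671337, 0.24594346]), 'eef_rot': array([ 2.32698115e-01,  9.72548612e-01, -8.77534336e-04, -1.17844879e-04]), 'contact_force': array([-0.00597005,  1.0119031 , -1.23181319]), 'moment': array([-0.01116906,  0.01512812, -0.02080129]), 'finger_force': 0.0, 'opening': 0.9977640284953113} 0.008
[[504.13920769   0.         277.33151527]
 [  0.         504.13920769 209.6311274 ]
 [  0.           0.           1.        ]] [[-0.06201292  0.97495663 -0.21357425  0.28855577]
 [-0.99807461 -0.06083726  0.01207932  0.01264708]
 [-0.00121646  0.2139121   0.97685215  1.06281328]
 [ 0.          0.          0.          1.        ]]
[[403.38024938   0.         279.62952854]
 [  0.         403.38024938 203.10042126]
 [  0.           0.           1.        ]] [[ 0.88476947 -0.25414861  0.39062958  0.91278904]
 [ 0.46602074  0.48747604 -0.73837103 -0.72395854]
 [-0.00276658  0.83532963  0.54974244  0.57384806]
 [ 0.          0.          0.          1.        ]]
```

View pics/top0.png

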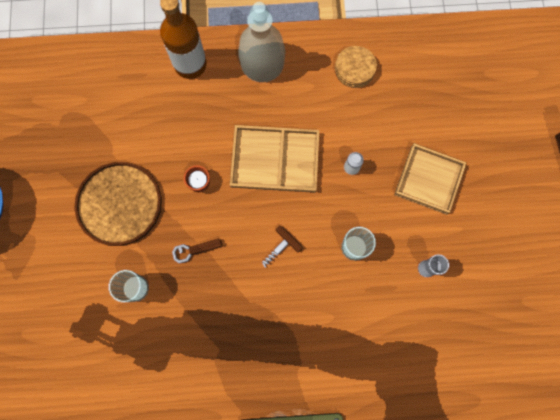

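View pics/scene0.png

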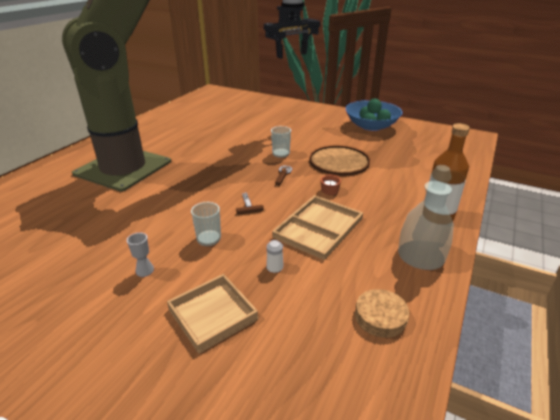

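The top view shows the round tray at (118,204), tool tray (276,158) with its divider at column 283, square tray (431,178), tumblers (358,243) and (128,287), jigger (435,267), corkscrew (283,245), opener (200,250), salt (354,163) and candle (198,179). The scene view confirms everything is upright.

```bash
cat > h.py <<'E'
import numpy as np,cv2
def cloud(s):
    d=s["range_z"];v,u=np.indices(d.shape);K=s["K"]
    p=np.stack([(u-K[0,2])/K[0,0]*d,-(v-K[1,2])/K[1,1]*d,-d],-1)
    T=s["cam_to_world"];w=p@T[:3,:3].T+T[:3,3];w[d<=0]=np.nan;return w
def px(s,u,v,z):
    K=s["K"];T=s["cam_to_world"];d=T[:3,:3]@np.array([(u-K[0,2])/K[0,0],-(v-K[1,2])/K[1,1],-1])
    return T[:3,3]+d*(z-T[2,3])/d[2]
def comps(s,zmin,zmax=.2,minpx=15):
    w=cloud(s);m=((w[...,2]>zmin)&(w[...,2]<zmax)).astype(np.uint8)
    n,l,st,c=cv2.connectedComponentsWithStats(m)
    for i in range(1,n):
        if st[i,4]<minpx: continue
        P=w[l==i];(cx,cy),wh,a=cv2.minAreaRect((P[:,:2]*1000).astype(np.float32))
        print("px",c[i].round(),"n",st[i,4],"rect c",round(cx),round(cy),"wh",np.round(wh),"a",round(a,1),"mean",(P.mean(0)*1000).round(),"zmax",(P[:,2].max()*1000).round())
E
python3 - <<'E'
from h import *
s=dict(np.load("top0.npz"))
w=cloud(s)
print("table z",np.nanmedian(w[300:330,400:500,2]),"noread",(s["range_z"]==0).sum())
comps(s,.006)
for n,u,v,z in [("tumA base",136,286,.0),("tumA rim",124,285,.08),("tumB base",360,247,0),("tumB rim",359,241,.08),("jig rim",439,265,.085),("jig foot",428,268,0)]: print(n,px(s,u,v,z).round(3))
E
```

```text
table z -0.0013282861532277757 noread 928
px [261.  49.] n 2427 rect c 861 12 wh [101.  90.] a 85.8 mean [845.  13.  99.] zmax 200.0
px [184.  45.] n 2069 rect c 868 176 wh [64. 76.] a 16.6 mean [853. 173. 116.] zmax 200.0
px [355.  65.] n 1316 rect c 840 -198 wh [91. 93.] a 50.6 mean [ 837. -197.   22.] zmax 28.0
px [275. 157.] n 1080 rect c 635 -2 wh [186. 141.] a 82.8 mean [635.  -3.  15.] zmax 23.0
px [558. 137.] n 27 rect c 642 -627 wh [ 5. 24.] a 89.7 mean [ 643. -628.   12.] zmax 23.0
px [431. 178.] n 833 rect c 567 -334 wh [120. 122.] a 65.0 mean [ 567. -335.   17.] zmax 27.0
px [354. 162.] n 302 rect c 607 -169 wh [33. 33.] a 78.7 mean [ 602. -167.   46.] zmax 65.0
px [116. 202.] n 946 rect c 556 341 wh [184. 183.] a 68.5 mean [557. 344.  10.] zmax 17.0
px [197. 178.] n 538 rect c 595 167 wh [55. 53.] a 0.3 mean [596. 168.  23.] zmax 39.0
px [  1. 203.] n 76 rect c 561 572 wh [58. 21.] a 4.7 mean [560. 568.  51.] zmax 62.0
px [120. 194.] n 16 rect c 577 336 wh [17.  9.] a 84.3 mean [576. 336.   7.] zmax 9.0
px [114. 202.] n 16 rect c 558 350 wh [21.  8.] a 53.3 mean [558. 349.   7.] zmax 8.0
px [286. 241.] n 341 rect c 448 -19 wh [61. 61.] a 77.2 mean [450. -15.  12.] zmax 17.0
px [359. 242.] n 605 rect c 429 -157 wh [61. 61.] a 84.7 mean [ 432. -161.   50.] zmax 84.0
px [198. 248.] n 404 rect c 448 174 wh [ 37. 105.] a 16.1 mean [446. 172.  11.] zmax 17.0
px [434. 266.] n 479 rect c 375 -306 wh [39. 37.] a 87.2 mean [ 376. -306.   52.] zmax 87.0
px [127. 286.] n 817 rect c 372 305 wh [62. 60.] a 85.5 mean [373. 308.  49.] zmax 85.0
px [308. 417.] n 353 rect c 101 -9 wh [185.  11.] a 87.4 mean [ 99. -34.  10.] zmax 15.0
tumA base [0.376 0.304 0.   ]
tumA rim [0.373 0.306 0.08 ]
tumB base [ 0.429 -0.171  0.   ]
tumB rim [ 0.43  -0.156  0.08 ]
jig rim [ 0.373 -0.305  0.085]
jig foot [ 0.376 -0.309  0.   ]
```

Run:
```python
from h import *
s=dict(np.load("top0.npz"));w=cloud(s)
def pts(u0,u1,v0,v1,z0,z1=.03):
    P=w[v0:v1,u0:u1].reshape(-1,3);return P[(P[:,2]>z0)&(P[:,2]<z1)]
def show(n,P):
    c=P[:,:2].mean(0);e,V=np.linalg.eigh(np.cov((P[:,:2]-c).T));d=V[:,1]
    t=(P[:,:2]-c)@V;print(n,len(P),c.round(4),"ang",np.degrees(np.arctan2(d[1],d[0])).round(1),"ext",np.ptp(t,0).round(3),"mid",(c+V@((t.max(0)+t.min(0))/2)).round(4))
P=pts(160,235,230,270,.009);show("opener high",P)
show("opener all",pts(160,235,230,270,.004))
Q=pts(255,310,220,275,.0095);show("cork high",Q)
show("cork all",pts(255,310,220,275,.003))
show("cork handle",pts(276,310,222,254,.012))
for z in (.018,): print([px(s,u,v,z).round(3) for u,v in((236,126),(320,130),(317,191),(231,187),(283,129),(281,190))])
# upscaled crop
c=s["image"][215:285,160:320];cv2.imwrite("pics/crop.png",cv2.resize(c,None,fx=5,fy=5,interpolation=cv2.INTER_CUBIC))
```

```text
opener high 313 [0.4473 0.1656] ang 102.3 ext [0.036 0.104] mid [0.4455 0.1729]
opener all 438 [0.4455 0.1726] ang 101.0 ext [0.092 0.125] mid [0.4389 0.1616]
cork high 327 [ 0.4467 -0.0125] ang 129.0 ext [0.068 0.082] mid [0.435  0.0035]
cork all 438 [ 0.4452 -0.0093] ang 130.1 ext [0.134 0.132] mid [ 0.4439 -0.0094]
cork handle 167 [ 0.4499 -0.0172] ang 48.4 ext [0.049 0.067] mid [ 0.4447 -0.0115]
[array([0.711, 0.079, 0.018]), array([ 0.69 , -0.105,  0.018]), array([ 0.552, -0.087,  0.018]), array([0.573, 0.096, 0.018]), array([ 0.697, -0.024,  0.018]), array([ 0.559, -0.011,  0.018])]
```

drive_tool --targets '[{"tx":0.37,"ty":-1,"tz":-0.3,"wz":0.042,"claw":1},{"tx":0.37,"ty":-1,"tz":-0.3,"wz":0.042,"claw":1},{"tx":0.37,"ty":-1,"tz":-0.3,"wz":0.042,"claw":1},{"tx":0.37,"ty":-1,"tz":-0.3,"wz":0.042,"claw":1},{"tx":0.37,"ty":-1,"tz":-0.3,"wz":0.042,"claw":1},{"tx":0.37,"ty":-1,"tz":-0.3,"wz":0.042,"claw":1},{"tx":0.37,"ty":-1,"tz":-0.3,"wz":0.042,"claw":1},{"tx":0.37,"ty":-1,"tz":-0.3,"wz":0.042,"claw":1}]' --force 20

```text
validation failed for argument at $.ta...
```

View pics/crop.png

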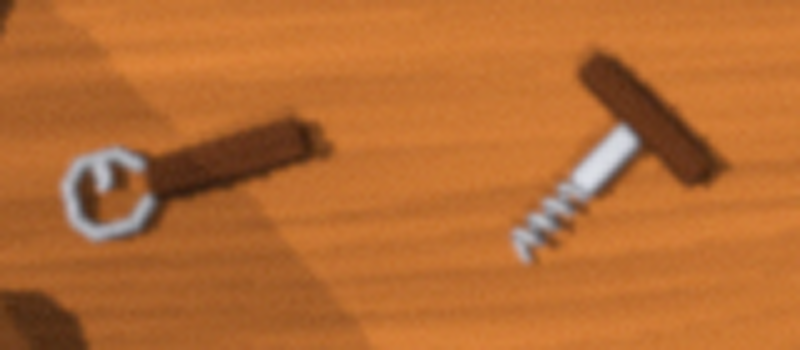

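The crop shows the opener handle from (150,175) to (305,135) with its loop on the left, and the corkscrew shank centred at (607,160) with its handle centre at (648,117) and worm tip at (525,250). The move was refused, so I'll retry with all the keys in each row.

drive_tool --targets '[{"tx":0.37,"ty":-1,"tz":-0.3,"wx":0,"wy":0,"wz":0.042,"claw":1},{"tx":0.37,"ty":-1,"tz":-0.3,"wx":0,"wy":0,"wz":0.042,"claw":1},{"tx":0.37,"ty":-1,"tz":-0.3,"wx":0,"wy":0,"wz":0.042,"claw":1},{"tx":0.37,"ty":-1,"tz":-0.3,"wx":0,"wy":0,"wz":0.042,"claw":1},{"tx":0.37,"ty":-1,"tz":-0.3,"wx":0,"wy":0,"wz":0.042,"claw":1},{"tx":0.37,"ty":-1,"tz":-0.3,"wx":0,"wy":0,"wz":0.042,"claw":1},{"tx":0.37,"ty":-1,"tz":-0.3,"wx":0,"wy":0,"wz":0.042,"claw":1},{"tx":0.37,"ty":-1,"tz":-0.3,"wx":0,"wy":0,"wz":0.042,"claw":1}]' --force 20

```text
clock: 0.9
tool_pos: [0.3719, 0.316, 0.1743]
eef_rot: [0.058, 0.998, -0.0, -0.0]
contact_force: [0.4, -0.3, -0.6]
opening: 1.001
finger_force: 0.0
```

```bash
cat > look.py <<'E'
import sys
from plant import r,vision
from h import *
n,k=sys.argv[1],sys.argv[2]
s=vision.snapshot(n);cv2.imwrite(f"pics/{k}.png",s["image"]);np.savez(f"{k}.npz",**s)
st=r.get_state();print(st["clock"],st["tool_pos"].round(4),st["eef_rot"].round(3))
if len(sys.argv)>3: comps(s,float(sys.argv[3]),minpx=60)
E
python3 look.py wrist w1 .03
python3 - <<'E'
from h import *
s=dict(np.load("top0.npz"))
h=px(s,289.6,238.4,.014);t=px(s,265,265,.008);d=(t-h)[:2];print(h,t,np.degrees(np.arctan2(d[1],d[0])),px(s,281.4,247,.014))
E
```

```text
0.95 [0.3735 0.3082 0.1727] [ 0.061  0.998 -0.005 -0.001]
px [257. 217.] n 3499 rect c 372 303 wh [61. 61.] a 84.4 mean [378. 301.  64.] zmax 84.0
px [164. 282.] n 2154 rect c 363 268 wh [25. 13.] a 28.4 mean [361. 267. 186.] zmax 200.0
px [381. 282.] n 2161 rect c 373 363 wh [13. 25.] a 48.4 mean [372. 364. 186.] zmax 200.0
px [164. 393.] n 467 rect c 591 166 wh [55. 49.] a 80.6 mean [586. 166.  33.] zmax 36.0
[ 0.45443039 -0.02223558  0.014     ] [0.40245338 0.03269885 0.008     ] 133.41546748958126 [ 0.43731826 -0.00386024  0.014     ]
```

drive_tool --targets '[{"tx":0,"ty":-0.42,"tz":0,"wx":0,"wy":0,"wz":0,"claw":1},{"tx":0,"ty":0,"tz":-0.8,"wx":0,"wy":0,"wz":0,"claw":1},{"tx":0,"ty":0,"tz":-0.9,"wx":0,"wy":0,"wz":0,"claw":1},{"tx":0,"ty":0,"tz":-0.9,"wx":0,"wy":0,"wz":0,"claw":1},{"tx":0,"ty":0,"tz":-0.9,"wx":0,"wy":0,"wz":0,"claw":1},{"tx":0,"ty":0,"tz":-0.8,"wx":0,"wy":0,"wz":0,"claw":1},{"tx":0,"ty":0,"tz":0,"wx":0,"wy":0,"wz":0,"claw":1},{"tx":0,"ty":0,"tz":0,"wx":0,"wy":0,"wz":0,"claw":-1}]' --force 20

```text
clock: 1.75
tool_pos: [0.3713, 0.3053, 0.046]
eef_rot: [0.058, 0.998, 0.0, -0.0]
contact_force: [0.9, 0.4, 0.4]
opening: 0.933
finger_force: 0.0
```

drive_tool --targets '[{"tx":0,"ty":0,"tz":0,"wx":0,"wy":0,"wz":0,"claw":-1},{"tx":0,"ty":0,"tz":0,"wx":0,"wy":0,"wz":0,"claw":-1},{"tx":0,"ty":0,"tz":0,"wx":0,"wy":0,"wz":0,"claw":-1},{"tx":0,"ty":0,"tz":0,"wx":0,"wy":0,"wz":0,"claw":-1},{"tx":0,"ty":0,"tz":0.2,"wx":0,"wy":0,"wz":0,"claw":-1},{"tx":0,"ty":0,"tz":0.5,"wx":0,"wy":0,"wz":0,"claw":-1},{"tx":0,"ty":0,"tz":0.6,"wx":0,"wy":0,"wz":0,"claw":-1},{"tx":0,"ty":0,"tz":0.7,"wx":0,"wy":0,"wz":0,"claw":-1}]'

```text
clock: 2.55
tool_pos: [0.3714, 0.3045, 0.1063]
eef_rot: [0.059, 0.998, -0.0, -0.0]
contact_force: [0.0, 0.8, -1.3]
opening: 0.682
finger_force: 19.8
```

drive_tool --targets '[{"tx":0.6,"ty":0.14,"tz":0,"wx":0,"wy":0,"wz":0,"claw":-1},{"tx":1,"ty":0.14,"tz":0,"wx":0,"wy":0,"wz":0,"claw":-1},{"tx":1,"ty":0.14,"tz":0,"wx":0,"wy":0,"wz":0,"claw":-1},{"tx":1,"ty":0.14,"tz":0,"wx":0,"wy":0,"wz":0,"claw":-1},{"tx":1,"ty":0.14,"tz":0,"wx":0,"wy":0,"wz":0,"claw":-1},{"tx":1,"ty":0.14,"tz":0,"wx":0,"wy":0,"wz":0,"claw":-1},{"tx":1,"ty":0.14,"tz":0,"wx":0,"wy":0,"wz":0,"claw":-1},{"tx":0.7,"ty":0.14,"tz":0,"wx":0,"wy":0,"wz":0,"claw":-1}]'

```text
clock: 3.35
tool_pos: [0.5928, 0.3374, 0.1058]
eef_rot: [0.06, 0.998, -0.0, 0.0]
contact_force: [0.2, 0.9, -2.0]
opening: 0.688
finger_force: 19.7
```

drive_tool --targets '[{"tx":0,"ty":0,"tz":0,"wx":0,"wy":0,"wz":0,"claw":-1},{"tx":0,"ty":0,"tz":0,"wx":0,"wy":0,"wz":0,"claw":-1},{"tx":0,"ty":0,"tz":-0.4,"wx":0,"wy":0,"wz":0,"claw":-1},{"tx":0,"ty":0,"tz":-0.4,"wx":0,"wy":0,"wz":0,"claw":-1},{"tx":0,"ty":0,"tz":-0.4,"wx":0,"wy":0,"wz":0,"claw":-1},{"tx":0,"ty":0,"tz":-0.2,"wx":0,"wy":0,"wz":0,"claw":-1},{"tx":0,"ty":0,"tz":-0.2,"wx":0,"wy":0,"wz":0,"claw":-1},{"tx":0,"ty":0,"tz":-0.1,"wx":0,"wy":0,"wz":0,"claw":-1}]'

```text
clock: 4.15
tool_pos: [0.5904, 0.3382, 0.0539]
eef_rot: [0.059, 0.998, -0.0, -0.0]
contact_force: [-0.8, 0.2, -1.7]
opening: 0.687
finger_force: 19.7
```

drive_tool --targets '[{"tx":0,"ty":0,"tz":-0.07,"wx":0,"wy":0,"wz":0,"claw":-1},{"tx":0,"ty":0,"tz":-0.05,"wx":0,"wy":0,"wz":0,"claw":-1},{"tx":0,"ty":0,"tz":-0.03,"wx":0,"wy":0,"wz":0,"claw":-1},{"tx":0,"ty":0,"tz":0,"wx":0,"wy":0,"wz":0,"claw":-1},{"tx":0,"ty":0,"tz":0,"wx":0,"wy":0,"wz":0,"claw":0.5},{"tx":0,"ty":0,"tz":0,"wx":0,"wy":0,"wz":0,"claw":1},{"tx":0,"ty":0,"tz":0,"wx":0,"wy":0,"wz":0,"claw":1},{"tx":0,"ty":0,"tz":0,"wx":0,"wy":0,"wz":0,"claw":1}]'

```text
clock: 4.95
tool_pos: [0.5907, 0.3385, 0.0502]
eef_rot: [0.059, 0.998, 0.0, -0.0]
contact_force: [0.3, 0.7, 0.3]
opening: 0.99
finger_force: 0.0
```

drive_tool --targets '[{"tx":0,"ty":0,"tz":0.7,"wx":0,"wy":0,"wz":0,"claw":1},{"tx":0,"ty":0,"tz":1,"wx":0,"wy":0,"wz":0,"claw":1},{"tx":0,"ty":0,"tz":1,"wx":0,"wy":0,"wz":0,"claw":1},{"tx":0,"ty":0,"tz":1,"wx":0,"wy":0,"wz":0,"claw":1},{"tx":-0.8,"ty":-1,"tz":0.3,"wx":0,"wy":0,"wz":-0.14,"claw":1},{"tx":-0.8,"ty":-1,"tz":0,"wx":0,"wy":0,"wz":-0.14,"claw":1},{"tx":-0.8,"ty":-1,"tz":0,"wx":0,"wy":0,"wz":-0.14,"claw":0.2},{"tx":-0.8,"ty":-1,"tz":0,"wx":0,"wy":0,"wz":-0.14,"claw":0.2}]'

```text
clock: 5.75
tool_pos: [0.4938, 0.2172, 0.1706]
eef_rot: [0.348, 0.938, 0.0, 0.0]
contact_force: [1.3, 0.7, -0.4]
opening: 0.84
finger_force: 0.0
```

drive_tool --targets '[{"tx":-0.32,"ty":-0.35,"tz":-0.25,"wx":0,"wy":0,"wz":-0.124,"claw":0.2},{"tx":-0.32,"ty":-0.35,"tz":-0.25,"wx":0,"wy":0,"wz":-0.124,"claw":0.2},{"tx":-0.32,"ty":-0.35,"tz":-0.25,"wx":0,"wy":0,"wz":-0.124,"claw":0.2},{"tx":-0.32,"ty":-0.35,"tz":-0.25,"wx":0,"wy":0,"wz":-0.124,"claw":0.2},{"tx":-0.32,"ty":-0.35,"tz":-0.25,"wx":0,"wy":0,"wz":-0.124,"claw":0.2},{"tx":0,"ty":0,"tz":-0.25,"wx":0,"wy":0,"wz":0,"claw":0.2},{"tx":0,"ty":0,"tz":-0.25,"wx":0,"wy":0,"wz":0,"claw":0.2},{"tx":0,"ty":0,"tz":0,"wx":0,"wy":0,"wz":0,"claw":0.2}]'

```text
clock: 6.55
tool_pos: [0.4471, 0.1667, 0.1169]
eef_rot: [0.625, 0.781, 0.0, -0.0]
contact_force: [0.5, 0.4, -0.7]
opening: 0.603
finger_force: 0.0
```

```bash
python3 look.py wrist w2; python3 look.py top t2 .03 | grep "px \[.*2[0-9][0-9]\.\]"
```

```text
6.6 [0.4472 0.1667 0.1173] [ 0.625  0.78   0.    -0.   ]
px [194. 203.] n 91 rect c 503 150 wh [36. 10.] a 21.0 mean [500. 149. 192.] zmax 199.0
px [360. 241.] n 443 rect c 429 -157 wh [61. 60.] a 81.8 mean [ 432. -161.   63.] zmax 84.0
px [206. 254.] n 132 rect c 410 130 wh [35. 12.] a 12.6 mean [408. 130. 194.] zmax 200.0
px [437. 265.] n 381 rect c 375 -305 wh [38. 36.] a 86.8 mean [ 376. -309.   61.] zmax 87.0
px [189. 262.] n 148 rect c 396 159 wh [13. 30.] a 14.8 mean [395. 159. 194.] zmax 200.0
```

View pics/w2.png

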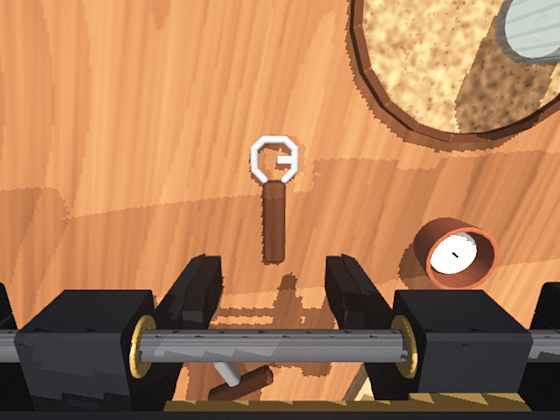

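The wrist view shows the opener handle running from (274,181) to (273,263), centred between the fingers and almost aligned, with its loop at the top.

Run:
```python
from h import *
s=dict(np.load("w2.npz"))
a=px(s,274,181,.014);b=px(s,273.2,263,.012);l=px(s,274.5,136,.004);d=(a-b)[:2];u=d/np.linalg.norm(d)
print(a,b,l,np.degrees(np.arctan2(d[1],d[0])),np.linalg.norm(d),"origin",b[:2]+u*.045,a[:2]-u*.025)
```

```text
[0.44228859 0.18990052 0.014     ] [0.45731121 0.11996591 0.012     ] [0.43546574 0.22211853 0.004     ] 102.1234523233235 0.07152990712056484 origin [0.44786037 0.1639623 ] [0.44753906 0.16545808]
```

drive_tool --targets '[{"tx":0.04,"ty":-0.02,"tz":-0.7,"wx":0,"wy":0,"wz":0,"claw":0},{"tx":0,"ty":0,"tz":-0.7,"wx":0,"wy":0,"wz":0,"claw":0},{"tx":0,"ty":0,"tz":-0.7,"wx":0,"wy":0,"wz":0,"claw":0},{"tx":0,"ty":0,"tz":-0.7,"wx":0,"wy":0,"wz":0,"claw":0},{"tx":0,"ty":0,"tz":-0.4,"wx":0,"wy":0,"wz":0,"claw":0},{"tx":0,"ty":0,"tz":-0.3,"wx":0,"wy":0,"wz":0,"claw":0},{"tx":0,"ty":0,"tz":0,"wx":0,"wy":0,"wz":0,"claw":0},{"tx":0,"ty":0,"tz":0,"wx":0,"wy":0,"wz":0,"claw":-1}]' --force 25

```text
clock: 7.45
tool_pos: [0.4482, 0.1653, 0.0131]
eef_rot: [0.626, 0.78, 0.0, 0.0]
contact_force: [0.0, -0.1, 0.6]
opening: 0.429
finger_force: 0.0
```

drive_tool --targets '[{"tx":0,"ty":0,"tz":0,"wx":0,"wy":0,"wz":0,"claw":-1},{"tx":0,"ty":0,"tz":0,"wx":0,"wy":0,"wz":0,"claw":-1},{"tx":0,"ty":0,"tz":0,"wx":0,"wy":0,"wz":0,"claw":-1},{"tx":0,"ty":0,"tz":0,"wx":0,"wy":0,"wz":0,"claw":-1},{"tx":0,"ty":0,"tz":0,"wx":0,"wy":0,"wz":0,"claw":-1},{"tx":0,"ty":0,"tz":0.3,"wx":0,"wy":0,"wz":0,"claw":-1},{"tx":0,"ty":0,"tz":0.8,"wx":0,"wy":0,"wz":0,"claw":-1},{"tx":0,"ty":0,"tz":0.9,"wx":0,"wy":0,"wz":0,"claw":-1}]'

```text
clock: 8.25
tool_pos: [0.4472, 0.1649, 0.0732]
eef_rot: [0.626, 0.78, -0.001, -0.0]
contact_force: [0.6, 0.2, -0.9]
opening: 0.199
finger_force: 25.0
```

drive_tool --targets '[{"tx":0.78,"ty":-0.92,"tz":0,"wx":0,"wy":0,"wz":0.14,"claw":-1},{"tx":0.78,"ty":-0.92,"tz":0,"wx":0,"wy":0,"wz":0.14,"claw":-1},{"tx":0.78,"ty":-0.92,"tz":0,"wx":0,"wy":0,"wz":0.14,"claw":-1},{"tx":0.78,"ty":-0.92,"tz":0,"wx":0,"wy":0,"wz":0.14,"claw":-1},{"tx":0.78,"ty":-0.92,"tz":0,"wx":0,"wy":0,"wz":0.14,"claw":-1},{"tx":0.78,"ty":-0.92,"tz":0,"wx":0,"wy":0,"wz":0.14,"claw":-1},{"tx":0.78,"ty":-0.92,"tz":0,"wx":0,"wy":0,"wz":0.14,"claw":-1},{"tx":0.78,"ty":-0.9,"tz":0,"wx":0,"wy":0,"wz":0.14,"claw":-1}]'

```text
clock: 9.05
tool_pos: [0.6354, -0.0571, 0.0731]
eef_rot: [0.088, 0.996, -0.0, -0.0]
contact_force: [1.5, 0.8, -1.3]
opening: 0.2
finger_force: 25.0
```

drive_tool --targets '[{"tx":0,"ty":0,"tz":0,"wx":0,"wy":0,"wz":0.063,"claw":-1},{"tx":0,"ty":0,"tz":0,"wx":0,"wy":0,"wz":0,"claw":-1},{"tx":0,"ty":0,"tz":0,"wx":0,"wy":0,"wz":0,"claw":-1},{"tx":0,"ty":0,"tz":0,"wx":0,"wy":0,"wz":0,"claw":-1},{"tx":0,"ty":0,"tz":0,"wx":0,"wy":0,"wz":0,"claw":-1},{"tx":0,"ty":0,"tz":0,"wx":0,"wy":0,"wz":0,"claw":-1},{"tx":0,"ty":0,"tz":0,"wx":0,"wy":0,"wz":0,"claw":-1},{"tx":0,"ty":0,"tz":0,"wx":0,"wy":0,"wz":0,"claw":-1}]'

```text
clock: 9.85
tool_pos: [0.6351, -0.0548, 0.0728]
eef_rot: [0.057, 0.998, -0.0, -0.0]
contact_force: [0.5, -0.1, -0.4]
opening: 0.199
finger_force: 25.0
```

```bash
python3 look.py wrist w3
```

```text
9.9 [ 0.6351 -0.0549  0.0728] [ 0.057  0.998 -0.    -0.   ]
```

View pics/w3.png

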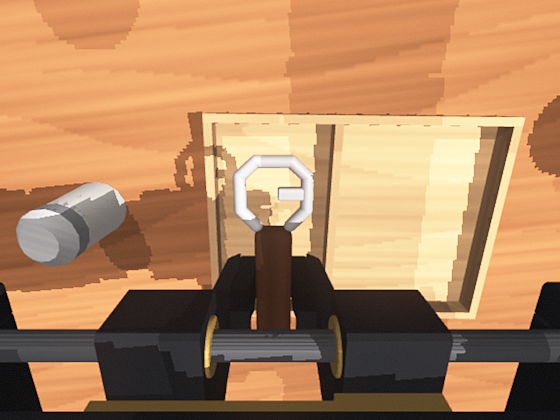

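The opener is held straight over the narrow bay with its loop at (274,190). The near tray edge runs from (204,113) to (522,119), with the divider end at (328,124).

Run:
```python
from h import *
s=dict(np.load("w3.npz"))
a=px(s,204,113,.018)[:2];b=px(s,523,118,.018)[:2];y=(b-a)/np.linalg.norm(b-a);x=np.array([y[1],-y[0]])
print(a,b,np.linalg.norm(b-a),"yaw",np.degrees(np.arctan2(x[1],x[0])))
o=(a+b)/2+x*.069;print("tray",o,"narrow",o+x*.0075-y*.052,"wide",o+x*.012+y*.0385,"divider end",px(s,328,124,.018))
```

```text
[ 0.55458531 -0.08655504] [0.57845725 0.09641349] 0.18451924720102936 yaw -7.433402124626114
tray [ 0.6349414  -0.00399756] narrow [ 0.63565094 -0.05653085] wide [0.65182144 0.0326264 ] divider end [ 0.56890603 -0.01592114  0.018     ]
```

drive_tool --targets '[{"tx":0,"ty":-0.03,"tz":-0.4,"wx":0,"wy":0,"wz":0,"claw":-1},{"tx":0,"ty":0,"tz":-0.5,"wx":0,"wy":0,"wz":0,"claw":-1},{"tx":0,"ty":0,"tz":-0.4,"wx":0,"wy":0,"wz":0,"claw":-1},{"tx":0,"ty":0,"tz":-0.3,"wx":0,"wy":0,"wz":0,"claw":-1},{"tx":0,"ty":0,"tz":-0.15,"wx":0,"wy":0,"wz":0,"claw":-1},{"tx":0,"ty":0,"tz":-0.07,"wx":0,"wy":0,"wz":0,"claw":-1},{"tx":0,"ty":0,"tz":0,"wx":0,"wy":0,"wz":0,"claw":-1},{"tx":0,"ty":0,"tz":0,"wx":0,"wy":0,"wz":0,"claw":-1}]'

```text
clock: 10.7
tool_pos: [0.6356, -0.0558, 0.0186]
eef_rot: [0.057, 0.998, 0.0, 0.001]
contact_force: [0.0, -0.1, -1.3]
opening: 0.197
finger_force: 25.0
```

drive_tool --targets '[{"tx":0,"ty":0,"tz":0,"wx":0,"wy":0,"wz":0,"claw":-0.35},{"tx":0,"ty":0,"tz":0,"wx":0,"wy":0,"wz":0,"claw":-0.35},{"tx":0,"ty":0,"tz":0,"wx":0,"wy":0,"wz":0,"claw":-0.35},{"tx":0,"ty":0,"tz":0.3,"wx":0,"wy":0,"wz":0,"claw":-0.35},{"tx":0,"ty":0,"tz":0.8,"wx":0,"wy":0,"wz":0,"claw":-0.35},{"tx":0,"ty":0,"tz":1,"wx":0,"wy":0,"wz":0,"claw":-0.35},{"tx":0,"ty":0,"tz":1,"wx":0,"wy":0,"wz":0,"claw":-0.35},{"tx":0,"ty":0,"tz":0.4,"wx":0,"wy":0,"wz":0,"claw":-0.35}]'

```text
clock: 11.5
tool_pos: [0.6369, -0.0556, 0.1267]
eef_rot: [0.057, 0.998, 0.0, 0.003]
contact_force: [0.8, 0.1, 1.2]
opening: 0.323
finger_force: 0.0
```

drive_tool --targets '[{"tx":-0.82,"ty":0.21,"tz":-0.03,"wx":0,"wy":0,"wz":-0.083,"claw":0},{"tx":-0.82,"ty":0.21,"tz":-0.03,"wx":0,"wy":0,"wz":-0.083,"claw":0},{"tx":-0.82,"ty":0.21,"tz":-0.03,"wx":0,"wy":0,"wz":-0.083,"claw":0},{"tx":-0.82,"ty":0.21,"tz":-0.03,"wx":0,"wy":0,"wz":-0.083,"claw":0},{"tx":-0.82,"ty":0.21,"tz":-0.03,"wx":0,"wy":0,"wz":-0.083,"claw":0},{"tx":-0.82,"ty":0.21,"tz":-0.03,"wx":0,"wy":0,"wz":-0.083,"claw":0},{"tx":-0.82,"ty":0.21,"tz":-0.03,"wx":0,"wy":0,"wz":-0.083,"claw":0},{"tx":-0.82,"ty":0.21,"tz":-0.03,"wx":0,"wy":0,"wz":-0.083,"claw":0}]'

```text
clock: 12.3
tool_pos: [0.4373, -0.0053, 0.116]
eef_rot: [0.396, 0.918, 0.0, 0.0]
contact_force: [0.0, -0.2, -0.5]
opening: 0.5
finger_force: 0.0
```

```bash
python3 look.py wrist w4; python3 look.py top t4
```

```text
12.35 [ 0.4318 -0.0044  0.1159] [ 0.396  0.918 -0.002 -0.003]
12.4 [ 0.4341 -0.005   0.1159] [ 0.393  0.919 -0.002 -0.002]
```

View pics/w4.png

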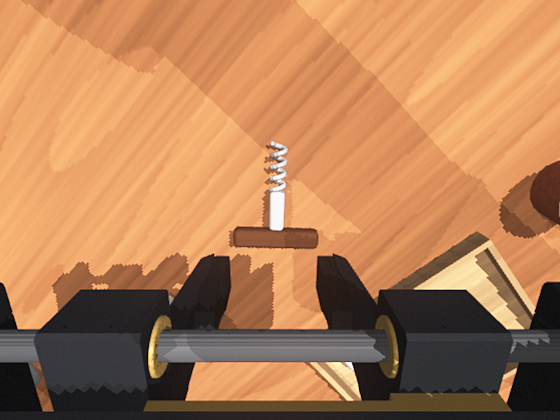

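The wrist view shows the corkscrew handle from (235,236) to (318,238), the shank from (276,229) to (277,191) and the worm tip at (275,145).

Run:
```python
from h import *
s=dict(np.load("w4.npz"))
h=px(s,276.5,237.5,.013)[:2];t=px(s,277,191,.014)[:2];h1=px(s,235,236,.008)[:2];h2=px(s,318,238,.008)[:2];w=px(s,275.5,143,.008)[:2]
A=lambda d:np.degrees(np.arctan2(d[1],d[0]))
print(h,t,w,A(t-h),A(w-h),A(h2-h1),np.linalg.norm(h2-h1),np.linalg.norm(w-h));u=(w-h)/np.linalg.norm(w-h);print(h+u*.024,t-u*.017)
```

```text
[ 0.45485821 -0.02077405] [0.42787674 0.0081505 ] [0.40232279 0.0334544 ] 133.0094134445225 134.09149617308157 41.86590137161217 0.06912484888099203 0.07550295149264809
[ 0.43815886 -0.00353654] [ 0.43970545 -0.0040594 ]
```

```bash
python3 -c "
import cv2;i=cv2.imread('pics/t4.png')[110:230,60:340];cv2.imwrite('pics/t4c.png',cv2.resize(i,None,fx=2.8,fy=2.8,interpolation=2))"
```

```text
(no output)
```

View pics/t4c.png

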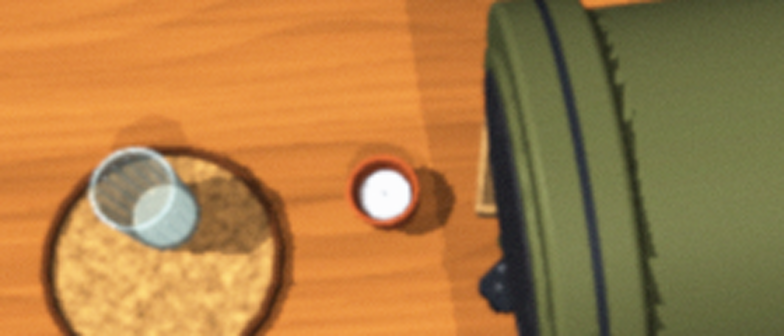

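The tumbler stands on the round tray with its base at crop (168,215), and the candle has not moved. Now I'll grip the corkscrew.

drive_tool --targets '[{"tx":0.03,"ty":0.06,"tz":-0.7,"wx":0,"wy":0,"wz":0,"claw":0},{"tx":0,"ty":0,"tz":-0.7,"wx":0,"wy":0,"wz":0,"claw":0},{"tx":0,"ty":0,"tz":-0.7,"wx":0,"wy":0,"wz":0,"claw":0},{"tx":0,"ty":0,"tz":-0.7,"wx":0,"wy":0,"wz":0,"claw":0},{"tx":0,"ty":0,"tz":-0.4,"wx":0,"wy":0,"wz":0,"claw":0},{"tx":0,"ty":0,"tz":-0.24,"wx":0,"wy":0,"wz":0,"claw":0},{"tx":0,"ty":0,"tz":0,"wx":0,"wy":0,"wz":0,"claw":0},{"tx":0,"ty":0,"tz":0,"wx":0,"wy":0,"wz":0,"claw":-1}]' --force 25

```text
clock: 13.2
tool_pos: [0.4414, -0.0049, 0.0374]
eef_rot: [0.394, 0.919, -0.003, -0.003]
contact_force: [-0.9, 0.3, -0.2]
opening: 0.43
finger_force: 0.0
```

drive_tool --targets '[{"tx":0,"ty":0,"tz":0,"wx":0,"wy":0,"wz":0,"claw":-1},{"tx":0,"ty":0,"tz":0,"wx":0,"wy":0,"wz":0,"claw":-1},{"tx":0,"ty":0,"tz":0,"wx":0,"wy":0,"wz":0,"claw":-1},{"tx":0,"ty":0,"tz":0,"wx":0,"wy":0,"wz":0,"claw":-1},{"tx":0,"ty":0,"tz":0,"wx":0,"wy":0,"wz":0,"claw":-1},{"tx":0,"ty":0,"tz":0.3,"wx":0,"wy":0,"wz":0,"claw":-1},{"tx":0,"ty":0,"tz":0.8,"wx":0,"wy":0,"wz":0,"claw":-1},{"tx":0,"ty":0,"tz":0.9,"wx":0,"wy":0,"wz":0,"claw":-1}]'

```text
clock: 14.0
tool_pos: [0.4399, -0.0049, 0.0979]
eef_rot: [0.394, 0.919, -0.004, -0.004]
contact_force: [1.0, -0.0, 0.5]
opening: 0.004
finger_force: 0.0
```

The descent stopped short at z = 0.037, so I'll check the joints.

Run:
```python
from plant import r
s=r.get_state();print(s["q"].round(3),s["tool_pos"],s["eef_rot"].round(4))
```

```text
[ 0.17   0.78  -0.428  2.214  0.985  0.36  -0.34 ] [ 0.43987942 -0.00493585  0.09793797] [ 0.3938  0.9192 -0.0036 -0.004 ]
```

drive_tool --targets '[{"tx":0,"ty":0,"tz":-0.3,"wx":0,"wy":0,"wz":0,"claw":0},{"tx":0,"ty":0,"tz":-0.3,"wx":0,"wy":0,"wz":0,"claw":0},{"tx":0,"ty":0,"tz":-0.3,"wx":0,"wy":0,"wz":0,"claw":0},{"tx":0,"ty":0,"tz":-0.3,"wx":0,"wy":0,"wz":0,"claw":0},{"tx":0,"ty":0,"tz":-0.3,"wx":0,"wy":0,"wz":0,"claw":0},{"tx":0,"ty":0,"tz":-0.2,"wx":0,"wy":0,"wz":0,"claw":0},{"tx":0,"ty":0,"tz":-0.2,"wx":0,"wy":0,"wz":0,"claw":0},{"tx":0,"ty":0,"tz":-0.2,"wx":0,"wy":0,"wz":0,"claw":0}]'

```text
clock: 14.8
tool_pos: [0.4407, -0.0048, 0.0343]
eef_rot: [0.394, 0.919, -0.003, -0.003]
contact_force: [0.4, 0.8, -0.4]
opening: 0.5
finger_force: 0.0
```

Run:
```python
from plant import r
s=r.get_state();print(s["q"].round(3),s["tool_pos"],s["eef_rot"].round(4))
```

```text
[-0.043  0.898 -0.084  2.241  1.388  0.069 -0.723] [ 0.44065576 -0.00479804  0.03429256] [ 0.394   0.9191 -0.003  -0.003 ]
```

The wrist joint q6 is near its lower limit at this reach. I'll tilt the tool slightly about its closing axis, which is harmless for this grip, and keep that tilt until the corkscrew is placed.

drive_tool --targets '[{"tx":0,"ty":0,"tz":0.5,"wx":0,"wy":0,"wz":0,"claw":0},{"tx":0,"ty":0,"tz":0.5,"wx":0,"wy":0,"wz":0,"claw":0},{"tx":0,"ty":0,"tz":0.3,"wx":0.024,"wy":0.022,"wz":0,"claw":0},{"tx":0,"ty":0,"tz":0,"wx":0.024,"wy":0.022,"wz":0,"claw":0},{"tx":0,"ty":0,"tz":0,"wx":0.024,"wy":0.022,"wz":0,"claw":0},{"tx":0,"ty":0,"tz":0,"wx":0.024,"wy":0.022,"wz":0,"claw":0},{"tx":0,"ty":0,"tz":0,"wx":0.024,"wy":0.022,"wz":0,"claw":0},{"tx":0,"ty":0,"tz":0,"wx":0,"wy":0,"wz":0,"claw":0}]'

```text
clock: 15.6
tool_pos: [0.4411, -0.0059, 0.0731]
eef_rot: [0.394, 0.915, 0.032, -0.081]
contact_force: [0.1, -0.2, -0.3]
opening: 0.5
finger_force: 0.0
```

```bash
cat > st.py <<'E'
from plant import r
from scipy.spatial.transform import Rotation as R
s=r.get_state();M=R.from_quat(s["eef_rot"]).as_matrix()
print(s["clock"],s["q"].round(3),s["tool_pos"].round(4),"z",M[:,2].round(3),"y",M[:,1].round(3))
E
python3 st.py
```

```text
15.6 [ 0.386  0.908 -0.649  2.105  0.817  0.51  -0.094] [ 0.4411 -0.0059  0.0731] z [-0.122  0.123 -0.985] y [ 0.726  0.688 -0.004]
```

drive_tool --targets '[{"tx":-0.05,"ty":0.05,"tz":-0.3,"wx":0,"wy":0,"wz":0,"claw":0},{"tx":0,"ty":0,"tz":-0.3,"wx":0,"wy":0,"wz":0,"claw":0},{"tx":0,"ty":0,"tz":-0.3,"wx":0,"wy":0,"wz":0,"claw":0},{"tx":0,"ty":0,"tz":-0.3,"wx":0,"wy":0,"wz":0,"claw":0},{"tx":0,"ty":0,"tz":-0.3,"wx":0,"wy":0,"wz":0,"claw":0},{"tx":0,"ty":0,"tz":-0.3,"wx":0,"wy":0,"wz":0,"claw":0},{"tx":0,"ty":0,"tz":-0.2,"wx":0,"wy":0,"wz":0,"claw":0},{"tx":0,"ty":0,"tz":0,"wx":0,"wy":0,"wz":0,"claw":0}]'

```text
clock: 16.4
tool_pos: [0.4388, -0.0033, 0.0127]
eef_rot: [0.392, 0.916, 0.032, -0.081]
contact_force: [-0.6, 1.4, 1.0]
opening: 0.5
finger_force: 0.0
```

```bash
python3 st.py
```

```text
16.4 [ 0.296  1.    -0.502  2.119  0.958  0.361 -0.202] [ 0.4388 -0.0033  0.0127] z [-0.123  0.122 -0.985] y [ 0.723  0.691 -0.005]
```

Exactly on target. I'll close and lift.

drive_tool --targets '[{"tx":0,"ty":0,"tz":0,"wx":0,"wy":0,"wz":0,"claw":-1},{"tx":0,"ty":0,"tz":0,"wx":0,"wy":0,"wz":0,"claw":-1},{"tx":0,"ty":0,"tz":0,"wx":0,"wy":0,"wz":0,"claw":-1},{"tx":0,"ty":0,"tz":0,"wx":0,"wy":0,"wz":0,"claw":-1},{"tx":0,"ty":0,"tz":0,"wx":0,"wy":0,"wz":0,"claw":-1},{"tx":0,"ty":0,"tz":0,"wx":0,"wy":0,"wz":0,"claw":-1},{"tx":0,"ty":0,"tz":0.4,"wx":0,"wy":0,"wz":0,"claw":-1},{"tx":0,"ty":0,"tz":0.6,"wx":0,"wy":0,"wz":0,"claw":-1}]'

```text
clock: 17.2
tool_pos: [0.4386, -0.0034, 0.0433]
eef_rot: [0.392, 0.916, 0.032, -0.081]
contact_force: [0.2, 0.2, -1.0]
opening: 0.13
finger_force: 24.9
```

drive_tool --targets '[{"tx":0,"ty":0,"tz":0.6,"wx":0,"wy":0,"wz":0,"claw":-1},{"tx":0,"ty":0,"tz":0.4,"wx":0,"wy":0,"wz":0,"claw":-1},{"tx":0,"ty":0,"tz":0,"wx":0,"wy":0,"wz":0,"claw":-1},{"tx":0.5,"ty":0.1,"tz":0,"wx":0,"wy":0,"wz":0.07,"claw":-1},{"tx":0.8,"ty":0.14,"tz":0,"wx":0,"wy":0,"wz":0.09,"claw":-1},{"tx":0.8,"ty":0.14,"tz":0,"wx":0,"wy":0,"wz":0.09,"claw":-1},{"tx":0.8,"ty":0.14,"tz":0,"wx":0,"wy":0,"wz":0.09,"claw":-1},{"tx":0.8,"ty":0.14,"tz":0,"wx":0,"wy":0,"wz":0.09,"claw":-1}]'

```text
clock: 18.0
tool_pos: [0.5507, 0.0162, 0.0724]
eef_rot: [0.176, 0.98, 0.013, -0.086]
contact_force: [0.0, 0.1, -0.5]
opening: 0.13
finger_force: 24.9
```

```bash
python3 st.py
```

```text
18.0 [ 0.36   1.041 -0.819  1.736  0.792  0.908  0.409] [0.5507 0.0162 0.0724] z [-0.165  0.055 -0.985] y [ 0.348  0.938 -0.005]
```

drive_tool --targets '[{"tx":0.6,"ty":0.09,"tz":0,"wx":0,"wy":0,"wz":0.037,"claw":-1},{"tx":0.6,"ty":0.09,"tz":0,"wx":0,"wy":0,"wz":0.037,"claw":-1},{"tx":0.6,"ty":0.09,"tz":0,"wx":0,"wy":0,"wz":0.037,"claw":-1},{"tx":0.6,"ty":0.09,"tz":0,"wx":0,"wy":0,"wz":0.037,"claw":-1},{"tx":0.6,"ty":0.09,"tz":0,"wx":0,"wy":0,"wz":0.037,"claw":-1},{"tx":0.4,"ty":0.09,"tz":0,"wx":0,"wy":0,"wz":0.037,"claw":-1},{"tx":0,"ty":0,"tz":0,"wx":0,"wy":0,"wz":0,"claw":-1},{"tx":0,"ty":0,"tz":0,"wx":0,"wy":0,"wz":0,"claw":-1}]'

```text
clock: 18.8
tool_pos: [0.6512, 0.0327, 0.0724]
eef_rot: [0.063, 0.994, 0.003, -0.087]
contact_force: [0.2, 0.2, -0.2]
opening: 0.133
finger_force: 24.9
```

```bash
python3 st.py; python3 look.py wrist w5
```

```text
18.8 [ 0.279  1.147 -0.864  1.383  0.788  1.16   0.743] [0.6512 0.0327 0.0724] z [-0.174  0.017 -0.985] y [ 0.126  0.992 -0.006]
18.85 [0.6511 0.0324 0.0727] [ 0.063  0.994  0.003 -0.087]
```

View pics/w5.png

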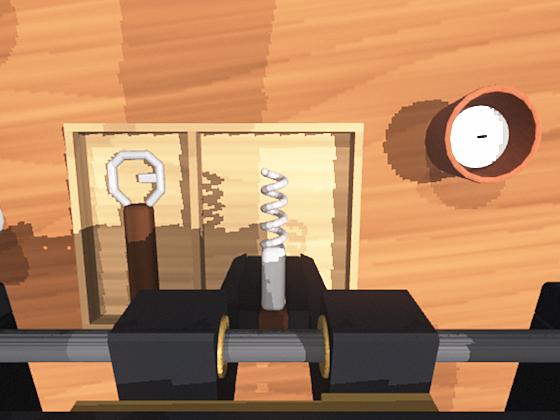

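The opener lies in the narrow bay, with its loop at (136,178), and the corkscrew hangs centred over the wide bay at column 273. I'll lower it and release.

drive_tool --targets '[{"tx":0,"ty":0,"tz":-0.4,"wx":0,"wy":0,"wz":0,"claw":-1},{"tx":0,"ty":0,"tz":-0.4,"wx":0,"wy":0,"wz":0,"claw":-1},{"tx":0,"ty":0,"tz":-0.4,"wx":0,"wy":0,"wz":0,"claw":-1},{"tx":0,"ty":0,"tz":-0.3,"wx":0,"wy":0,"wz":0,"claw":-1},{"tx":0,"ty":0,"tz":-0.2,"wx":0,"wy":0,"wz":0,"claw":-1},{"tx":0,"ty":0,"tz":-0.1,"wx":0,"wy":0,"wz":0,"claw":-1},{"tx":0,"ty":0,"tz":0,"wx":0,"wy":0,"wz":0,"claw":-1},{"tx":0,"ty":0,"tz":0,"wx":0,"wy":0,"wz":0,"claw":-1}]'

```text
clock: 19.65
tool_pos: [0.6525, 0.0329, 0.0199]
eef_rot: [0.063, 0.994, 0.003, -0.086]
contact_force: [1.2, 0.3, -0.2]
opening: 0.132
finger_force: 24.9
```

drive_tool --targets '[{"tx":0,"ty":0,"tz":0,"wx":0,"wy":0,"wz":0,"claw":-0.4},{"tx":0,"ty":0,"tz":0,"wx":0,"wy":0,"wz":0,"claw":-0.4},{"tx":0,"ty":0,"tz":0,"wx":0,"wy":0,"wz":0,"claw":-0.4},{"tx":0.05,"ty":0,"tz":0.3,"wx":0,"wy":0,"wz":0,"claw":-0.4},{"tx":0.15,"ty":0,"tz":0.8,"wx":0,"wy":0,"wz":0,"claw":-0.4},{"tx":0.15,"ty":0,"tz":1,"wx":0,"wy":0,"wz":0,"claw":-0.4},{"tx":0,"ty":0,"tz":1,"wx":0,"wy":0,"wz":0,"claw":0},{"tx":0,"ty":0,"tz":0.9,"wx":0,"wy":0,"wz":0,"claw":0.5}]'

```text
clock: 20.45
tool_pos: [0.6631, 0.033, 0.1418]
eef_rot: [0.063, 0.994, 0.004, -0.086]
contact_force: [0.5, 0.6, -0.4]
opening: 0.458
finger_force: 0.0
```

```bash
python3 st.py
```

```text
20.45 [ 0.282  1.076 -0.9    1.314  0.726  1.273  0.792] [0.6631 0.033  0.1418] z [-0.17   0.018 -0.985] y [ 0.126  0.992 -0.004]
```

drive_tool --targets '[{"tx":-0.97,"ty":-0.79,"tz":0,"wx":-0.0025,"wy":-0.02,"wz":0,"claw":1},{"tx":-0.97,"ty":-0.79,"tz":0,"wx":-0.0025,"wy":-0.02,"wz":0,"claw":1},{"tx":-0.97,"ty":-0.79,"tz":0,"wx":-0.0025,"wy":-0.02,"wz":0,"claw":1},{"tx":-0.97,"ty":-0.79,"tz":0,"wx":-0.0025,"wy":-0.02,"wz":0,"claw":1},{"tx":-0.97,"ty":-0.79,"tz":0,"wx":-0.0025,"wy":-0.02,"wz":0,"claw":1},{"tx":-0.97,"ty":-0.79,"tz":0,"wx":-0.0025,"wy":-0.02,"wz":0,"claw":1},{"tx":-0.97,"ty":-0.79,"tz":0,"wx":-0.0025,"wy":-0.02,"wz":0,"claw":1},{"tx":-0.97,"ty":-0.79,"tz":0,"wx":-0.0025,"wy":-0.02,"wz":0,"claw":1}]'

```text
clock: 21.25
tool_pos: [0.4292, -0.1578, 0.1404]
eef_rot: [0.063, 0.998, -0.002, -0.001]
contact_force: [1.0, -0.2, -0.1]
opening: 1.0
finger_force: 0.0
```

drive_tool --targets '[{"tx":0,"ty":0,"tz":0,"wx":0,"wy":0,"wz":0,"claw":1},{"tx":0,"ty":0,"tz":0,"wx":0,"wy":0,"wz":0,"claw":1},{"tx":0,"ty":0,"tz":0,"wx":0,"wy":0,"wz":0,"claw":1},{"tx":0,"ty":0,"tz":0,"wx":0,"wy":0,"wz":0,"claw":1},{"tx":0,"ty":0,"tz":0,"wx":0,"wy":0,"wz":0,"claw":1},{"tx":0,"ty":0,"tz":0,"wx":0,"wy":0,"wz":0,"claw":1},{"tx":0,"ty":0,"tz":0,"wx":0,"wy":0,"wz":0,"claw":1},{"tx":0,"ty":0,"tz":0,"wx":0,"wy":0,"wz":0,"claw":1}]'

```text
clock: 22.05
tool_pos: [0.43, -0.1568, 0.1395]
eef_rot: [0.063, 0.998, -0.002, -0.002]
contact_force: [-0.1, 0.9, -0.8]
opening: 0.999
finger_force: 0.0
```

```bash
python3 st.py; python3 look.py wrist w6 .03 | grep "wh \[[56]"; python3 look.py top t6
```

```text
22.05 [ 0.764  0.809 -0.867  2.133  1.024  0.707  0.627] [ 0.43   -0.1568  0.1395] z [-0.005 -0.003 -1.   ] y [ 0.126  0.992 -0.004]
px [270. 230.] n 4885 rect c 429 -160 wh [61. 62.] a 85.1 mean [ 435. -160.   64.] zmax 84.0
22.15 [ 0.43   -0.1569  0.1395] [ 0.063  0.998 -0.002 -0.002]
```

```bash
python3 -c "
import cv2;i=cv2.imread('pics/t6.png')[100:300,180:480];cv2.imwrite('pics/t6c.png',cv2.resize(i,None,fx=2.6,fy=2.6,interpolation=2))"
```

```text
(no output)
```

View pics/t6c.png

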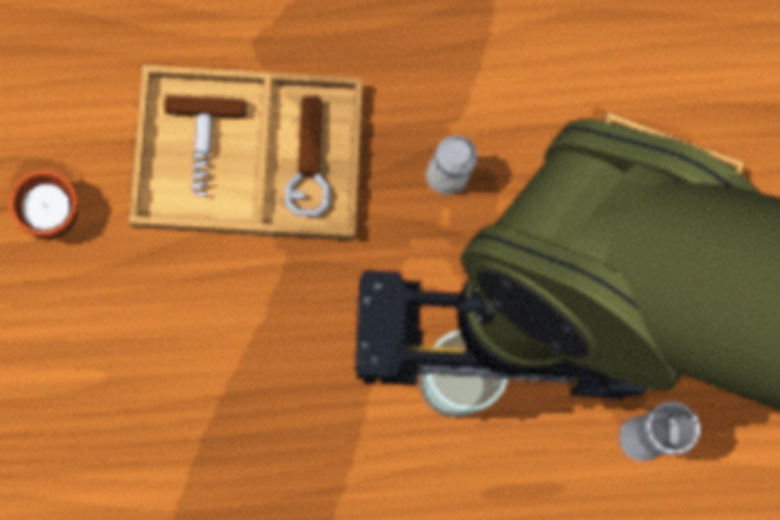

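Both tools lie in their bays: the corkscrew at crop (203,140) and the opener at (310,150). The salt and candle have not moved. Next is the second tumbler.

drive_tool --targets '[{"tx":-0.02,"ty":-0.05,"tz":0,"wx":0,"wy":0,"wz":0,"claw":1},{"tx":0,"ty":0,"tz":-0.5,"wx":0,"wy":0,"wz":0,"claw":1},{"tx":0,"ty":0,"tz":-0.5,"wx":0,"wy":0,"wz":0,"claw":1},{"tx":0,"ty":0,"tz":-0.5,"wx":0,"wy":0,"wz":0,"claw":1},{"tx":0,"ty":0,"tz":-0.5,"wx":0,"wy":0,"wz":0,"claw":1},{"tx":0,"ty":0,"tz":-0.5,"wx":0,"wy":0,"wz":0,"claw":1},{"tx":0,"ty":0,"tz":-0.4,"wx":0,"wy":0,"wz":0,"claw":1},{"tx":0,"ty":0,"tz":-0.25,"wx":0,"wy":0,"wz":0,"claw":1}]'

```text
clock: 22.95
tool_pos: [0.4291, -0.1585, 0.0442]
eef_rot: [0.063, 0.998, -0.002, -0.003]
contact_force: [-0.4, 0.3, 0.7]
opening: 0.998
finger_force: 0.0
```

```bash
python3 st.py
```

```text
22.95 [ 0.67   0.969 -0.704  2.175  1.363  0.581  0.339] [ 0.4291 -0.1585  0.0442] z [-0.006 -0.003 -1.   ] y [ 0.127  0.992 -0.004]
```

drive_tool --targets '[{"tx":0,"ty":0,"tz":0,"wx":0,"wy":0,"wz":0,"claw":-1},{"tx":0,"ty":0,"tz":0,"wx":0,"wy":0,"wz":0,"claw":-1},{"tx":0,"ty":0,"tz":0,"wx":0,"wy":0,"wz":0,"claw":-1},{"tx":0,"ty":0,"tz":0,"wx":0,"wy":0,"wz":0,"claw":-1},{"tx":0,"ty":0,"tz":0,"wx":0,"wy":0,"wz":0,"claw":-1},{"tx":0,"ty":0,"tz":0.3,"wx":0,"wy":0,"wz":0,"claw":-1},{"tx":0,"ty":0,"tz":0.6,"wx":0,"wy":0,"wz":0,"claw":-1},{"tx":0,"ty":0,"tz":0.6,"wx":0,"wy":0,"wz":0,"claw":-1}]' --force 20

```text
clock: 23.75
tool_pos: [0.4288, -0.1584, 0.0903]
eef_rot: [0.063, 0.998, -0.002, -0.003]
contact_force: [0.7, -0.5, -1.2]
opening: 0.68
finger_force: 26.1
```

drive_tool --targets '[{"tx":0,"ty":0.4,"tz":0.5,"wx":0,"wy":0,"wz":0,"claw":-1},{"tx":0.1,"ty":0.8,"tz":0.2,"wx":0,"wy":0,"wz":0,"claw":-1},{"tx":0.15,"ty":1,"tz":0,"wx":0,"wy":0,"wz":0,"claw":-1},{"tx":0.15,"ty":1,"tz":0,"wx":0,"wy":0,"wz":0,"claw":-1},{"tx":0.15,"ty":1,"tz":0,"wx":0,"wy":0,"wz":0,"claw":-1},{"tx":0.15,"ty":1,"tz":0,"wx":0,"wy":0,"wz":0,"claw":-1},{"tx":0.15,"ty":1,"tz":0,"wx":0,"wy":0,"wz":0,"claw":-1},{"tx":0.15,"ty":1,"tz":0,"wx":0,"wy":0,"wz":0,"claw":-1}]'

```text
clock: 24.55
tool_pos: [0.4592, 0.0586, 0.111]
eef_rot: [0.063, 0.998, -0.002, -0.003]
contact_force: [0.6, -0.5, -1.2]
opening: 0.677
finger_force: 26.1
```

```bash
python3 st.py
```

```text
24.55 [ 0.258  0.859 -0.818  2.135  1.1    0.67   0.094] [0.4592 0.0586 0.111 ] z [-0.005 -0.004 -1.   ] y [ 0.126  0.992 -0.005]
```

drive_tool --targets '[{"tx":0.25,"ty":1,"tz":0,"wx":0,"wy":0,"wz":0,"claw":-1},{"tx":0.25,"ty":1,"tz":0,"wx":0,"wy":0,"wz":0,"claw":-1},{"tx":0.25,"ty":1,"tz":0,"wx":0,"wy":0,"wz":0,"claw":-1},{"tx":0.25,"ty":1,"tz":0,"wx":0,"wy":0,"wz":0,"claw":-1},{"tx":0.25,"ty":1,"tz":0,"wx":0,"wy":0,"wz":0,"claw":-1},{"tx":0.25,"ty":1,"tz":0,"wx":0,"wy":0,"wz":0,"claw":-1},{"tx":0.25,"ty":1,"tz":0,"wx":0,"wy":0,"wz":0,"claw":-1},{"tx":0.25,"ty":1,"tz":0,"wx":0,"wy":0,"wz":0,"claw":-1}]'

```text
clock: 25.35
tool_pos: [0.5193, 0.2983, 0.1107]
eef_rot: [0.063, 0.998, -0.002, -0.003]
contact_force: [-0.7, -0.5, -2.4]
opening: 0.677
finger_force: 26.1
```

drive_tool --targets '[{"tx":0,"ty":0.8,"tz":0,"wx":0,"wy":0,"wz":0,"claw":-1},{"tx":0,"ty":0.5,"tz":0,"wx":0,"wy":0,"wz":0,"claw":-1},{"tx":0,"ty":0.25,"tz":0,"wx":0,"wy":0,"wz":0,"claw":-1},{"tx":0,"ty":0,"tz":0,"wx":0,"wy":0,"wz":0,"claw":-1},{"tx":0,"ty":0,"tz":0,"wx":0,"wy":0,"wz":0,"claw":-1},{"tx":0,"ty":0,"tz":0,"wx":0,"wy":0,"wz":0,"claw":-1},{"tx":0,"ty":0,"tz":0,"wx":0,"wy":0,"wz":0,"claw":-1},{"tx":0,"ty":0,"tz":0,"wx":0,"wy":0,"wz":0,"claw":-1}]'

```text
clock: 26.15
tool_pos: [0.5196, 0.3434, 0.111]
eef_rot: [0.064, 0.998, -0.002, -0.002]
contact_force: [0.3, 0.5, -0.6]
opening: 0.677
finger_force: 26.1
```

```bash
python3 st.py; python3 look.py top t7 .05 | grep "3[0-9][0-9] wh"
```

```text
26.15 [-0.218  1.002 -0.859  1.652  0.908  0.942  0.016] [0.5196 0.3434 0.111 ] z [-0.005 -0.004 -1.   ] y [ 0.127  0.992 -0.005]
px [ 84. 217.] n 666 rect c 500 361 wh [151.  27.] a 82.9 mean [494. 354. 160.] zmax 200.0
px [438. 264.] n 251 rect c 375 -305 wh [39. 36.] a 88.6 mean [ 376. -307.   71.] zmax 87.0
```

```bash
python3 -c "
import cv2;i=cv2.imread('pics/t7.png')[130:280,50:250];cv2.imwrite('pics/t7c.png',cv2.resize(i,None,fx=3,fy=3,interpolation=2))"
```

```text
(no output)
```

View pics/t7c.png

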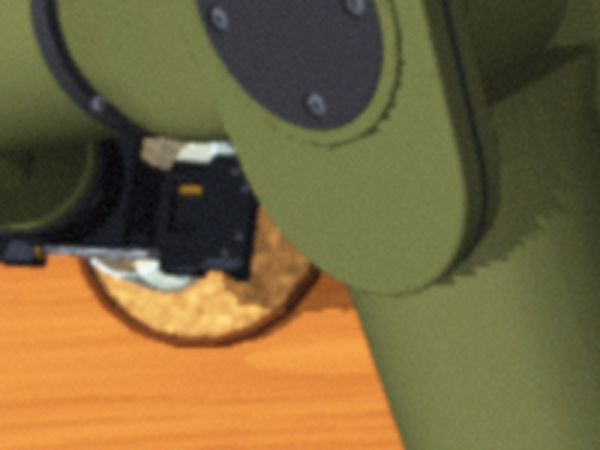

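The arm hides the tray in this view, so I'll use the earlier unobstructed top picture (t6) to check tumbler a's position.

Run:
```python
from h import *
s=dict(np.load("t6.npz"));comps(s,.03,.12,60);print(px(s,120,186.8,.005))
```

```text
px [262.  55.] n 1529 rect c 861 12 wh [102.  90.] a 87.4 mean [842.  13.  84.] zmax 120.0
px [188.  58.] n 769 rect c 856 174 wh [39. 76.] a 13.7 mean [847. 171.  78.] zmax 120.0
px [355. 161.] n 236 rect c 606 -169 wh [32. 32.] a 32.7 mean [ 604. -168.   54.] zmax 65.0
px [110. 179.] n 719 rect c 591 338 wh [61. 60.] a 36.0 mean [592. 340.  63.] zmax 92.0
px [196. 177.] n 139 rect c 594 167 wh [53. 55.] a 78.2 mean [596. 167.  33.] zmax 38.0
px [  1. 203.] n 70 rect c 562 570 wh [58. 21.] a 3.5 mean [560. 567.  53.] zmax 63.0
px [357. 252.] n 172 rect c 414 -155 wh [58. 30.] a 86.8 mean [ 411. -153.   63.] zmax 83.0
px [437. 265.] n 380 rect c 375 -305 wh [38. 36.] a 84.3 mean [ 376. -309.   61.] zmax 86.0
[0.59172487 0.33722196 0.005     ]
```

drive_tool --targets '[{"tx":0,"ty":0,"tz":-0.35,"wx":0,"wy":0,"wz":0,"claw":-1},{"tx":0,"ty":0,"tz":-0.4,"wx":0,"wy":0,"wz":0,"claw":-1},{"tx":0,"ty":0,"tz":-0.4,"wx":0,"wy":0,"wz":0,"claw":-1},{"tx":0,"ty":0,"tz":-0.4,"wx":0,"wy":0,"wz":0,"claw":-1},{"tx":0,"ty":0,"tz":-0.2,"wx":0,"wy":0,"wz":0,"claw":-1},{"tx":0,"ty":0,"tz":-0.1,"wx":0,"wy":0,"wz":0,"claw":-1},{"tx":0,"ty":0,"tz":-0.06,"wx":0,"wy":0,"wz":0,"claw":-1},{"tx":0,"ty":0,"tz":-0.05,"wx":0,"wy":0,"wz":0,"claw":-1}]'

```text
clock: 27.0
tool_pos: [0.5195, 0.3444, 0.0524]
eef_rot: [0.063, 0.998, -0.002, -0.002]
contact_force: [-0.1, 0.8, -1.8]
opening: 0.682
finger_force: 26.1
```

drive_tool --targets '[{"tx":0,"ty":0,"tz":-0.05,"wx":0,"wy":0,"wz":0,"claw":-1},{"tx":0,"ty":0,"tz":-0.03,"wx":0,"wy":0,"wz":0,"claw":-1},{"tx":0,"ty":0,"tz":0,"wx":0,"wy":0,"wz":0,"claw":-1},{"tx":0,"ty":0,"tz":0,"wx":0,"wy":0,"wz":0,"claw":0.5},{"tx":0,"ty":0,"tz":0,"wx":0,"wy":0,"wz":0,"claw":1},{"tx":0,"ty":0,"tz":0,"wx":0,"wy":0,"wz":0,"claw":1},{"tx":0,"ty":0,"tz":0,"wx":0,"wy":0,"wz":0,"claw":1},{"tx":0,"ty":0,"tz":0,"wx":0,"wy":0,"wz":0,"claw":1}]'

```text
clock: 27.8
tool_pos: [0.5193, 0.3441, 0.0497]
eef_rot: [0.063, 0.998, -0.002, -0.003]
contact_force: [-0.7, -0.3, 0.4]
opening: 1.0
finger_force: 0.0
```

drive_tool --targets '[{"tx":0,"ty":0,"tz":0.5,"wx":0,"wy":0,"wz":0,"claw":1},{"tx":0,"ty":0,"tz":0.8,"wx":0,"wy":0,"wz":0,"claw":1},{"tx":0,"ty":0,"tz":1,"wx":0,"wy":0,"wz":0,"claw":1},{"tx":0,"ty":0,"tz":1,"wx":0,"wy":0,"wz":0,"claw":1},{"tx":0,"ty":-1,"tz":0.5,"wx":0,"wy":0,"wz":0,"claw":1},{"tx":-0.2,"ty":-1,"tz":0,"wx":0,"wy":0,"wz":0,"claw":1},{"tx":-0.2,"ty":-1,"tz":0,"wx":0,"wy":0,"wz":0,"claw":1},{"tx":-0.2,"ty":-1,"tz":0,"wx":0,"wy":0,"wz":0,"claw":1}]'

```text
clock: 28.6
tool_pos: [0.5012, 0.2232, 0.1651]
eef_rot: [0.063, 0.998, -0.002, -0.002]
contact_force: [-0.1, 0.4, 0.2]
opening: 1.003
finger_force: 0.0
```

drive_tool --targets '[{"tx":-0.2,"ty":-1,"tz":0,"wx":0,"wy":0,"wz":0,"claw":0.5},{"tx":-0.2,"ty":-1,"tz":0,"wx":0,"wy":0,"wz":0,"claw":0.5},{"tx":-0.2,"ty":-1,"tz":0,"wx":0,"wy":0,"wz":0,"claw":0.5},{"tx":-0.2,"ty":-1,"tz":0,"wx":0,"wy":0,"wz":0,"claw":0.5},{"tx":-0.2,"ty":-1,"tz":0,"wx":0,"wy":0,"wz":0,"claw":0.5},{"tx":-0.2,"ty":-1,"tz":0,"wx":0,"wy":0,"wz":0,"claw":0.5},{"tx":-0.2,"ty":-1,"tz":0,"wx":0,"wy":0,"wz":0,"claw":0.5},{"tx":-0.2,"ty":-1,"tz":0,"wx":0,"wy":0,"wz":0,"claw":0.5}]'

```text
clock: 29.4
tool_pos: [0.4533, -0.0169, 0.1648]
eef_rot: [0.063, 0.998, -0.002, -0.002]
contact_force: [-0.2, 0.1, -0.7]
opening: 0.756
finger_force: 0.0
```

```bash
python3 st.py;python3 look.py top t8 .03 | grep "3[0-9][0-9] wh"
```

```text
29.4 [ 0.492  0.774 -0.933  2.124  0.963  0.758  0.359] [ 0.4533 -0.0169  0.1648] z [-0.004 -0.004 -1.   ] y [ 0.126  0.992 -0.004]
px [110. 179.] n 723 rect c 591 339 wh [61. 61.] a 69.2 mean [593. 340.  63.] zmax 89.0
px [106. 214.] n 698 rect c 518 345 wh [60. 60.] a 60.1 mean [520. 347.  63.] zmax 90.0
px [437. 265.] n 380 rect c 375 -305 wh [39. 36.] a 82.5 mean [ 376. -309.   61.] zmax 88.0
```

Both tumblers stand on the tray at (0.591, 0.339) and (0.518, 0.345). Now the jigger.

drive_tool --targets '[{"tx":-0.3,"ty":-1,"tz":0,"wx":0,"wy":0,"wz":0,"claw":0.5},{"tx":-0.3,"ty":-1,"tz":0,"wx":0,"wy":0,"wz":0,"claw":0.5},{"tx":-0.3,"ty":-1,"tz":0,"wx":0,"wy":0,"wz":0,"claw":0.5},{"tx":-0.3,"ty":-1,"tz":0,"wx":0,"wy":0,"wz":0,"claw":0.5},{"tx":-0.3,"ty":-1,"tz":0,"wx":0,"wy":0,"wz":0,"claw":0.5},{"tx":-0.3,"ty":-1,"tz":0,"wx":0,"wy":0,"wz":0,"claw":0.5},{"tx":-0.3,"ty":-1,"tz":0,"wx":0,"wy":0,"wz":0,"claw":0.5},{"tx":-0.3,"ty":-1,"tz":0,"wx":0,"wy":0,"wz":0,"claw":0.5}]'

```text
clock: 30.25
tool_pos: [0.3813, -0.257, 0.1648]
eef_rot: [0.063, 0.998, -0.002, -0.002]
contact_force: [0.5, -0.1, -0.2]
opening: 0.751
finger_force: 0.0
```

drive_tool --targets '[{"tx":-0.12,"ty":-0.7,"tz":0,"wx":0,"wy":0,"wz":0,"claw":0.5},{"tx":-0.12,"ty":-0.6,"tz":0,"wx":0,"wy":0,"wz":0,"claw":0.5},{"tx":0,"ty":-0.33,"tz":0,"wx":0,"wy":0,"wz":0,"claw":0.5},{"tx":0,"ty":0,"tz":-0.5,"wx":0,"wy":0,"wz":0,"claw":0.5},{"tx":0,"ty":0,"tz":-0.3,"wx":0,"wy":0,"wz":0,"claw":0.5},{"tx":0,"ty":0,"tz":0,"wx":0,"wy":0,"wz":0,"claw":0.5},{"tx":0,"ty":0,"tz":0,"wx":0,"wy":0,"wz":0,"claw":0.5},{"tx":0,"ty":0,"tz":0,"wx":0,"wy":0,"wz":0,"claw":0.5}]'

```text
clock: 31.05
tool_pos: [0.3746, -0.3044, 0.1404]
eef_rot: [0.063, 0.998, -0.002, -0.002]
contact_force: [-0.2, -0.1, -0.3]
opening: 0.748
finger_force: 0.0
```

```bash
python3 st.py;python3 look.py wrist w9 .03
```

```text
31.05 [ 1.121  0.846 -0.92   2.063  1.017  0.783  0.994] [ 0.3746 -0.3044  0.1404] z [-0.004 -0.004 -1.   ] y [ 0.125  0.992 -0.004]
31.1 [ 0.3746 -0.3046  0.1403] [ 0.063  0.998 -0.002 -0.002]
px [270. 230.] n 3018 rect c 375 -308 wh [38. 38.] a 80.4 mean [ 378. -308.   66.] zmax 88.0
px [175. 296.] n 3866 rect c 365 -342 wh [27. 14.] a 32.4 mean [ 362. -343.  165.] zmax 200.0
px [370. 296.] n 3866 rect c 375 -268 wh [14. 26.] a 42.7 mean [ 372. -266.  164.] zmax 195.0
px [542. 298.] n 272 rect c 356 -224 wh [ 2. 12.] a 78.4 mean [ 356. -224.  199.] zmax 200.0
px [  5. 298.] n 162 rect c 337 -379 wh [ 3. 11.] a 89.1 mean [ 337. -379.  199.] zmax 200.0
px [152. 377.] n 535 rect c 373 -346 wh [ 1. 19.] a 82.5 mean [ 374. -346.  195.] zmax 200.0
px [394. 376.] n 535 rect c 383 -266 wh [ 1. 18.] a 83.1 mean [ 384. -266.  194.] zmax 200.0
```

drive_tool --targets '[{"tx":0,"ty":-0.07,"tz":-0.4,"wx":0,"wy":0,"wz":0,"claw":0.5},{"tx":0,"ty":0,"tz":-0.5,"wx":0,"wy":0,"wz":0,"claw":0.5},{"tx":0,"ty":0,"tz":-0.5,"wx":0,"wy":0,"wz":0,"claw":0.5},{"tx":0,"ty":0,"tz":-0.5,"wx":0,"wy":0,"wz":0,"claw":0.5},{"tx":0,"ty":0,"tz":-0.5,"wx":0,"wy":0,"wz":0,"claw":0.5},{"tx":0,"ty":0,"tz":-0.3,"wx":0,"wy":0,"wz":0,"claw":0.5},{"tx":0,"ty":0,"tz":0,"wx":0,"wy":0,"wz":0,"claw":0.5},{"tx":0,"ty":0,"tz":0,"wx":0,"wy":0,"wz":0,"claw":0.5}]' --force 20

```text
clock: 31.9
tool_pos: [0.3744, -0.3068, 0.0592]
eef_rot: [0.063, 0.998, -0.002, -0.002]
contact_force: [0.0, 0.7, -0.3]
opening: 0.748
finger_force: 0.0
```

drive_tool --targets '[{"tx":0,"ty":0,"tz":0,"wx":0,"wy":0,"wz":0,"claw":-1},{"tx":0,"ty":0,"tz":0,"wx":0,"wy":0,"wz":0,"claw":-1},{"tx":0,"ty":0,"tz":0,"wx":0,"wy":0,"wz":0,"claw":-1},{"tx":0,"ty":0,"tz":0,"wx":0,"wy":0,"wz":0,"claw":-1},{"tx":0,"ty":0,"tz":0,"wx":0,"wy":0,"wz":0,"claw":-1},{"tx":0,"ty":0,"tz":0.4,"wx":0,"wy":0,"wz":0,"claw":-1},{"tx":0,"ty":0,"tz":0.7,"wx":0,"wy":0,"wz":0,"claw":-1},{"tx":0,"ty":0,"tz":0.9,"wx":0,"wy":0,"wz":0,"claw":-1}]'

```text
clock: 32.7
tool_pos: [0.3732, -0.3066, 0.1186]
eef_rot: [0.063, 0.998, -0.001, -0.004]
contact_force: [-0.3, -0.7, -1.9]
opening: 0.403
finger_force: 20.0
```

```bash
python3 st.py
```

```text
32.7 [ 1.102  0.877 -0.878  2.073  1.067  0.748  0.959] [ 0.3732 -0.3066  0.1186] z [-0.007 -0.002 -1.   ] y [ 0.126  0.992 -0.003]
```

drive_tool --targets '[{"tx":0.6,"ty":-0.12,"tz":0,"wx":0,"wy":0,"wz":0,"claw":-1},{"tx":0.9,"ty":-0.12,"tz":0,"wx":0,"wy":0,"wz":0,"claw":-1},{"tx":0.9,"ty":-0.12,"tz":0,"wx":0,"wy":0,"wz":0,"claw":-1},{"tx":0.9,"ty":-0.12,"tz":0,"wx":0,"wy":0,"wz":0,"claw":-1},{"tx":0.9,"ty":-0.12,"tz":0,"wx":0,"wy":0,"wz":0,"claw":-1},{"tx":0.9,"ty":-0.12,"tz":0,"wx":0,"wy":0,"wz":0,"claw":-1},{"tx":0.8,"ty":-0.12,"tz":0,"wx":0,"wy":0,"wz":0,"claw":-1},{"tx":0.5,"ty":-0.1,"tz":0,"wx":0,"wy":0,"wz":0,"claw":-1}]'

```text
clock: 33.5
tool_pos: [0.5676, -0.3347, 0.1183]
eef_rot: [0.063, 0.998, -0.002, -0.002]
contact_force: [1.0, 0.0, -1.0]
opening: 0.402
finger_force: 20.0
```

drive_tool --targets '[{"tx":0,"ty":0,"tz":0,"wx":0,"wy":0,"wz":0,"claw":-1},{"tx":0,"ty":0,"tz":0,"wx":0,"wy":0,"wz":0,"claw":-1},{"tx":0,"ty":0,"tz":-0.4,"wx":0,"wy":0,"wz":0,"claw":-1},{"tx":0,"ty":0,"tz":-0.4,"wx":0,"wy":0,"wz":0,"claw":-1},{"tx":0,"ty":0,"tz":-0.4,"wx":0,"wy":0,"wz":0,"claw":-1},{"tx":0,"ty":0,"tz":-0.3,"wx":0,"wy":0,"wz":0,"claw":-1},{"tx":0,"ty":0,"tz":-0.15,"wx":0,"wy":0,"wz":0,"claw":-1},{"tx":0,"ty":0,"tz":0,"wx":0,"wy":0,"wz":0,"claw":-1}]'

```text
clock: 34.3
tool_pos: [0.5656, -0.3349, 0.0683]
eef_rot: [0.063, 0.998, -0.002, -0.003]
contact_force: [0.0, 0.1, -1.6]
opening: 0.406
finger_force: 20.0
```

```bash
python3 st.py
```

```text
34.3 [ 0.881  1.101 -0.863  1.553  0.973  0.969  1.141] [ 0.5656 -0.3349  0.0683] z [-0.006 -0.003 -1.   ] y [ 0.126  0.992 -0.004]
```

drive_tool --targets '[{"tx":0,"ty":0,"tz":-0.06,"wx":0,"wy":0,"wz":0,"claw":-1},{"tx":0,"ty":0,"tz":-0.05,"wx":0,"wy":0,"wz":0,"claw":-1},{"tx":0,"ty":0,"tz":0,"wx":0,"wy":0,"wz":0,"claw":-1},{"tx":0,"ty":0,"tz":0,"wx":0,"wy":0,"wz":0,"claw":-1},{"tx":0,"ty":0,"tz":0,"wx":0,"wy":0,"wz":0,"claw":0},{"tx":0,"ty":0,"tz":0,"wx":0,"wy":0,"wz":0,"claw":0.5},{"tx":0,"ty":0,"tz":0,"wx":0,"wy":0,"wz":0,"claw":0.6},{"tx":0,"ty":0,"tz":0,"wx":0,"wy":0,"wz":0,"claw":0.6}]'

```text
clock: 35.1
tool_pos: [0.5662, -0.3351, 0.0662]
eef_rot: [0.063, 0.998, -0.002, -0.002]
contact_force: [0.9, -0.7, 0.3]
opening: 0.737
finger_force: 0.0
```

drive_tool --targets '[{"tx":0,"ty":0,"tz":0.5,"wx":0,"wy":0,"wz":0,"claw":0.6},{"tx":0,"ty":0,"tz":0.8,"wx":0,"wy":0,"wz":0,"claw":0.6},{"tx":0,"ty":0,"tz":1,"wx":0,"wy":0,"wz":0,"claw":0.6},{"tx":0,"ty":0,"tz":1,"wx":0,"wy":0,"wz":0,"claw":0.6},{"tx":-0.9,"ty":0,"tz":0.5,"wx":0,"wy":0,"wz":0,"claw":0.6},{"tx":-1,"ty":0,"tz":0,"wx":0,"wy":0,"wz":0,"claw":0.6},{"tx":-1,"ty":0,"tz":0,"wx":0,"wy":0,"wz":0,"claw":0.6},{"tx":-1,"ty":0,"tz":0,"wx":0,"wy":0,"wz":0,"claw":0.6}]'

```text
clock: 35.9
tool_pos: [0.4483, -0.335, 0.1814]
eef_rot: [0.063, 0.998, -0.002, -0.002]
contact_force: [-0.7, -1.2, -0.6]
opening: 0.797
finger_force: 0.0
```

drive_tool --targets '[{"tx":-0.8,"ty":0,"tz":0,"wx":0,"wy":0,"wz":0,"claw":0.6},{"tx":-0.5,"ty":0,"tz":0,"wx":0,"wy":0,"wz":0,"claw":0.6},{"tx":0,"ty":0,"tz":0,"wx":0,"wy":0,"wz":0,"claw":0.6},{"tx":0,"ty":0,"tz":0,"wx":0,"wy":0,"wz":0,"claw":0.6},{"tx":0,"ty":0,"tz":0,"wx":0,"wy":0,"wz":0,"claw":0.6},{"tx":0,"ty":0,"tz":0,"wx":0,"wy":0,"wz":0,"claw":0.6},{"tx":0,"ty":0,"tz":0,"wx":0,"wy":0,"wz":0,"claw":0.6},{"tx":0,"ty":0,"tz":0,"wx":0,"wy":0,"wz":0,"claw":0.6}]'

```text
clock: 36.7
tool_pos: [0.4105, -0.3349, 0.1799]
eef_rot: [0.063, 0.998, -0.002, -0.002]
contact_force: [0.1, 0.2, -1.0]
opening: 0.801
finger_force: 0.0
```

```bash
python3 st.py;python3 look.py top t9 .03; python3 look.py scene s9
```

```text
36.7 [ 1.142  0.836 -0.973  1.896  0.887  0.921  1.167] [ 0.4105 -0.3349  0.1799] z [-0.005 -0.003 -1.   ] y [ 0.126  0.992 -0.004]
36.75 [ 0.4104 -0.3349  0.18  ] [ 0.063  0.998 -0.002 -0.002]
px [261.  47.] n 2233 rect c 862 12 wh [ 88. 102.] a 0.6 mean [847.  13. 106.] zmax 200.0
px [183.  43.] n 1909 rect c 867 176 wh [65. 76.] a 16.5 mean [854. 173. 124.] zmax 200.0
px [355. 161.] n 231 rect c 606 -169 wh [32. 31.] a 43.5 mean [ 604. -168.   54.] zmax 65.0
px [439. 170.] n 381 rect c 567 -333 wh [37. 38.] a 29.2 mean [ 569. -335.   68.] zmax 92.0
px [110. 179.] n 726 rect c 591 339 wh [62. 60.] a 33.5 mean [592. 340.  63.] zmax 90.0
px [196. 177.] n 136 rect c 595 168 wh [54. 54.] a 57.3 mean [595. 168.  33.] zmax 38.0
px [  1. 203.] n 73 rect c 561 571 wh [57. 21.] a 4.1 mean [560. 568.  52.] zmax 62.0
px [106. 214.] n 707 rect c 518 345 wh [60. 61.] a 67.8 mean [520. 347.  63.] zmax 88.0
36.8 [ 0.4103 -0.335   0.18  ] [ 0.063  0.998 -0.002 -0.002]
```

View pics/s9.png

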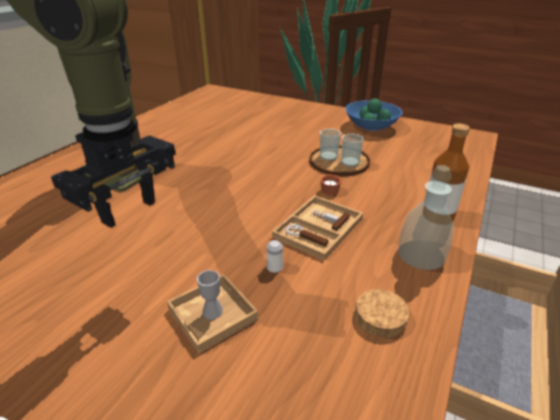

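View pics/t9.png

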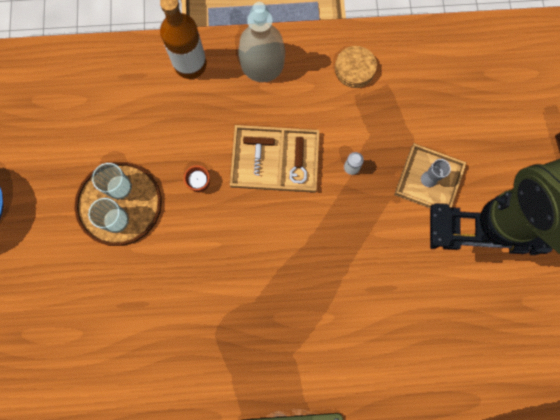

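Both views show everything in place: jigger at (436,173), tumblers at (110,179) and (106,214), corkscrew at (258,155), opener at (299,160), with salt and candle not moved. I'm handing the job in.

```bash
python3 -c "
from plant import workorder
print(workorder.finish_job())"
```

```text
the job is handed in; nothing more can be done
None
```

The job is handed in at about 37 s on the clock, but no verdict came back: the final pictures show all five pieces in their trays, the tumblers and jigger upright, the tools flat, and the salt shaker and candle cup where they started.

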